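# Clamp a brass coupling in the leak-test fixture

## Task

Stand the long brass coupling upright in the nest of the clamping fixture, between the V-shaped jaw and the rubber pad, and let go of it; then push the fixture's lever down over its dead centre until it locks and the pad holds the coupling tight against the jaw. The lever bends if it is pressed with more than about 25 N, so feel for its end stop; leave the other fittings, the gauge and the wrench where they are.

Things in the scene. Friction and masses are not known exactly. Their poses are not given: they have to be found in the camera images.
- coupling_mid (a point): the long brass coupling: a plain round brass sleeve, 32 mm across and 90 mm tall, about 0.3 kg, standing upright on the table; the tallest of the loose fittings. This point is its centre, half-way up (45 mm); z is its long axis.
- fixture: clamping fixture screwed to the table: steel base plate 12 mm thick, 215 x 75 mm (x -150 to +65 mm), V jaw at one end, at the other a grey clamp unit (x -148 to -68 mm, 70 mm high) topped by the lever's bracket (x -120 to -80 mm, up to 145 mm high). Origin at table height below the nest's centre; x runs along it from the lever to the jaw, y across, z up.
- nest (a point): middle of the nest floor, on the base plate, 12 mm above the table, x = y = 0 of the fixture, axes as the fixture's. A 32 mm round pressed into the V has its axis here, give or take 2 mm in x (the jaw is set by hand). The black rubber pad, 20 mm across, faces the jaw; lever open, its face is at x = -29 mm, so there is play: set down about 4 mm short of the V (x = -4 mm); the pad pushes it home.
- jaw_v (a point): top of the inner edge of the V jaw: two steel faces at 45 degrees, each 36 mm long, opening towards the fixture's -x, all tops 60 mm above the table, within 36 mm of the centre line in y and x from -2 to +59 mm. This point is at x = +23 mm, y = 0 of the fixture; axes as the fixture's.
- lever_hinge (a point): nominal middle of the lever's hinge pin, which runs along the fixture's y; at x = -100 mm, 112 mm above the table, but the whole clamp unit with its lever is shimmed up or down by up to 18 mm, not measured. The lever is a round bar 145 mm long, 12 mm thick and 16 mm at its black grip, pointing from here to the fixture's -x, away from the nest, at y = 0. Axes as the fixture's.
- press_point (a point): where to press straight down on the lever: 90 mm from the hinge (fixture x = -190 mm, y = 0), 112 mm up. Height only nominal (lever +-18 mm). Open: slopes up 40 degrees, top face here at 198 mm; dead centre when level, rigid stop 3 degrees below, top face here at 115 mm. Springs back before dead centre, stays past it. Resistance peaks at 4 to 11 N, then drops just before the stop.
- short_sleeve: short brass sleeve, 32 mm across and 42 mm tall, standing: the same width as the coupling but less than half as tall; a bystander. Origin at the middle of its underside.
- nipple: brass nipple, 21 mm across, 54 mm tall, with a hexagon 34 mm across in the middle, standing; a bystander. Origin at the middle of its underside.
- reducer: stepped brass reducer, 38 mm then 22 mm across, 50 mm tall, standing; a bystander. Origin at the middle of its underside.
- elbow: brass elbow lying flat, 24 mm thick, two arms about 42 mm long; a bystander. Origin at the middle of its underside.
- tee: brass tee lying flat, 66 mm long, 26 mm thick; a bystander. Origin at the middle of its underside.
- gauge: small round pressure gauge lying on its back, 52 mm across, 22 mm thick, with a brass stub; a bystander. Origin at the middle of its underside.
- wrench: steel wrench lying flat, 190 mm long; a bystander. Origin at the middle of its underside.

How it is judged:
By the outcome, as a careful person would: the job done as asked, in the order asked, and still so for the second after the job is handed in, with the robot touching nothing.
It also fails if it takes over 54 s, if anything falls off the work surface, if the arm or the gripper's body presses on something with over 40 N, if the wrist force passes 120 N, or if a joint passes its speed limit or range.

## Robot

A 6-joint arm with a two-finger parallel gripper is mounted at the origin on the work surface. World frame = base frame: x ahead of the robot, y to its left, z up, the work surface at z = 0. Lengths are in m, angles in rad, forces in N, time in s.
With the tool pointing down it reaches from about 0.35 to 0.8 m from the base axis. Payload 7.3 kg.
Tool frame: the origin (TCP) lies between the finger pads; the fingertips stand 25 mm ahead of it and the grasp point (between the pads) lies 6 mm ahead of it (r.tip_extent is the distance from the TCP to the fingertips, in m); z points along the fingers, y is the direction in which the jaws open and shut (so a half turn about z gives the same grasp; the last joint's range is limited). The gripper opens to 85 mm and grips with 20 to 120 N. Pads are 22 mm wide; open, the fingers measure 114 mm over their backs; the gripper's body (76 mm by 85 mm) begins 54 mm behind the grasp point. The pads swing forward as they close: fully open they stand 13 mm farther back than shut.
Start: joints at [1.102, 0.342, 1.524, -0, 1.275, -0.146], TCP at [0.167, 0.498, 0.256] pointing down, gripper open.
Joint ranges: [-2.53, 2.53], [-0.77, 2.02], [0.04, 2.7], [-1, 4.14], [0.28, 2.66], [-3.11, 3.11]. Speed limits (rad/s): [2.57, 2.57, 3.14, 3.14, 3.14, 3.14].

## Interface

Orientations are given as a unit quaternion [x, y, z, w].
In Python, from workcell import r, command_gripper, optics gives the robot as it stands. The module is installed in compiled form; this text tells all that it offers. Calls block until the motion is done:
- r.reach(position, orientation): joint-space move of the TCP to a pose.
- r.move_straight(position, orientation=None, speed=0.15, max_force=None): straight line of the TCP; orientation=None keeps the orientation; speed is the mean speed in m/s. With max_force (N) it stops when the force on the tool has changed by that much, and returns True; else False.
- r.movej(angles): joint-space move.
- command_gripper(opening, force=None): finger opening in m; force is the grip in N (None keeps the last); returns when the fingers have stopped.
- r.hold(seconds).
- r.solve_ik(position, orientation): joint angles nearest the present ones, or None.
- r.read_state(): the state.
- optics.get_image(name): name is "scene" or "top" or "wrist"; returns (picture, depth): 400x640x3 uint8, red, green, blue; 400x640 float32, m along the optical axis (not along the pixel's ray), 0 where there is no reading.
- optics.camera_model(name): a dict with "K" (3x3 intrinsics, pixels), "k1" (the pictures are not rectified: a ray, as slopes to the right and down, at radius r is drawn at 1 + k1 r^2 times it, then the intrinsics apply), "R" (3x3) and "t" (3): a world point X has camera coordinates R X + t; the wrist camera has in their place "tool_from_camera" (4x4, takes a point from camera to tool coordinates, whose origin is the TCP and whose axes are the flange's). Camera axes: x right, y down, z forward; pixel columns grow to the right and rows downward; lengths in m; the calibration is good to about 2 mm. A picture is of the moment at which its call begins: read the wrist's pose just before it. camera_model takes no time and is no camera call.
A pose or a line that the arm cannot do raises r.PlanningError and nothing moves.
- r.finish_job(): hands the job in, once; it reports no verdict.
The state is a dict: "time_s": time; "joint_positions": joint angles; "dq": joint speeds; "tau": joint torques, N m; "eef_pos": TCP position; "eef_rot": TCP orientation; "contact_force": force on the tool from outside, world axes, zero at the start; "torque": the same for the moment, N m; "grip_width": finger opening in m.
Only numpy, scipy, OpenCV 4.12 (cv2) and the standard library are available. Lean on these libraries where they do the work, as an engineer would, in place of code of your own. Each camera call takes 0.05 s, during which the arm holds its last target.

## Working session

There is one attempt and no reset: what is moved stays moved. The work goes in short steps, each a Python script; the robot and the scene stay as the last script left them, time stands still between calls to the robot, and variables do not carry over. Pictures are saved under pics/ and viewed, and the job is handed in when it is done.

```bash
mkdir -p pics; ls; python3 - <<'E'
from workcell import r, command_gripper, optics
import cv2,numpy as np
for n in ["scene","top","wrist"]:
    im,d=optics.get_image(n); cv2.imwrite(f"pics/{n}0.png",im[...,::-1]); np.savez(f"{n}0.npz",im=im,d=d)
    m=optics.camera_model(n); print(n,{k:np.round(v,4).tolist() for k,v in m.items()}, (d>0).mean())
s=r.read_state(); print(s['time_s'],s['eef_pos'],s['eef_rot'],s['contact_force'],r.tip_extent)
E
```

```text
pics
scene {'K': [[460.9567, 0.0, 317.574], [0.0, 460.9567, 193.0595], [0.0, 0.0, 1.0]], 'k1': -0.0377, 'R': [[0.0137, 0.9999, -0.0078], [0.5902, -0.0144, -0.8071], [-0.8071, 0.0065, -0.5903]], 't': [-0.0056, -0.2711, 1.7509]} 0.987765625
top {'K': [[494.4385, 0.0, 322.1624], [0.0, 494.4385, 199.0453], [0.0, 0.0, 1.0]], 'k1': 0.0355, 'R': [[0.0101, -0.9999, -0.0103], [-0.991, -0.0086, -0.1333], [0.1332, 0.0115, -0.991]], 't': [-0.0153, 0.6052, 1.0923]} 0.99585546875
wrist {'K': [[302.4214, 0.0, 315.9761], [0.0, 302.4214, 195.8444], [0.0, 0.0, 1.0]], 'k1': -0.0596, 'tool_from_camera': [[0.001, -0.9522, -0.3054, 0.0799], [1.0, 0.0011, -0.0002, -0.0008], [0.0005, -0.3054, 0.9522, -0.1182], [0.0, 0.0, 0.0, 1.0]]} 0.99603515625
0.15 [0.16639304 0.49765533 0.25575393] [ 1.60689546e-01  9.87004811e-01 -5.79623354e-04 -1.90411785e-04] [ 0.40986216  0.09055642 -0.46136014] 0.025
```

View pics/scene0.png

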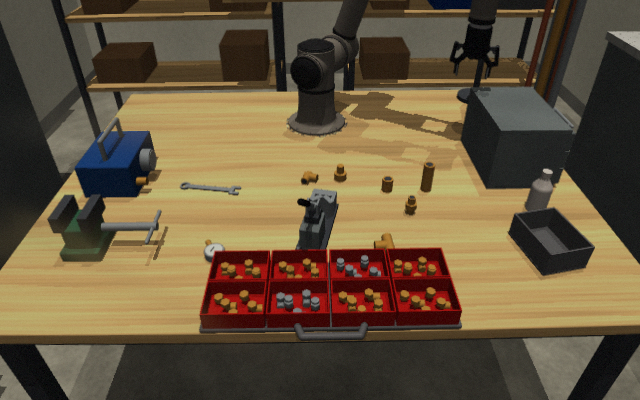

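View pics/top0.png

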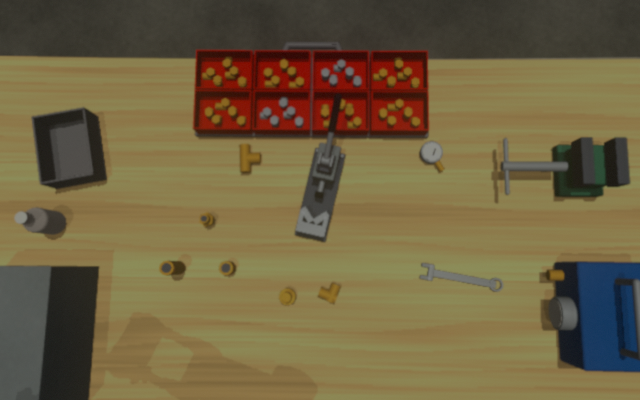

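View pics/wrist0.png

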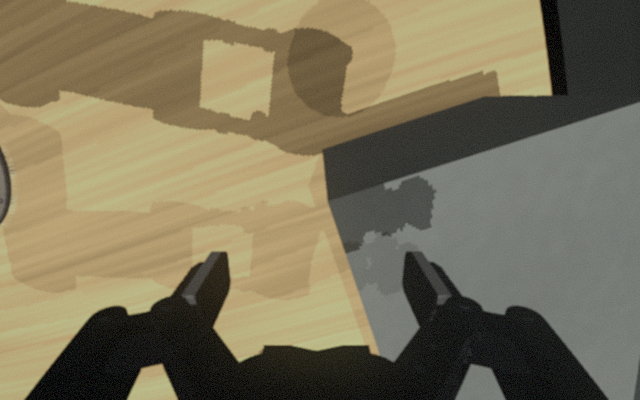

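The top view shows the coupling at about (172,268), leaning outward because it is tall. The fixture has its jaw at (313,222) and its lever running to (336,100). In the scene view the coupling is at (428,177) and the fixture near (318,220). Next I'll measure positions from the depth.

```bash
cat > h.py <<'E'
import numpy as np,cv2
from workcell import r, command_gripper, optics
from scipy.spatial.transform import Rotation as Rn
def pose_of(name,st=None):
    m=optics.camera_model(name)
    if 'R' in m: return m['K'],m['k1'],m['R'].T,-m['R'].T@m['t']
    T=np.array(m['tool_from_camera']); R=Rn.from_quat(st['eef_rot']).as_matrix()
    return m['K'],m['k1'],R@T[:3,:3],R@T[:3,3]+st['eef_pos']
def rays(name,uv,st=None):
    K,k1,Rc,o=pose_of(name,st)
    p=cv2.undistortPoints(np.asarray(uv,float).reshape(-1,1,2),np.array(K),np.array([k1,0,0,0.]))[:,0]
    return o,np.c_[p,np.ones(len(p))]@Rc.T
def on_plane(name,uv,z,st=None):
    o,d=rays(name,uv,st); return o+d*((z-o[2])/d[:,2])[:,None]
def cloud(name,d,st=None):
    v,u=np.mgrid[:400,:640]; o,D=rays(name,np.c_[u.ravel(),v.ravel()],st)
    return (o+D*d.reshape(-1,1)).reshape(400,640,3)
E
python3 - <<'E'
from h import *
for n in ["top","scene"]:
    z=np.load(f"{n}0.npz"); P=cloud(n,z['d'])
    if n=="top": regs={'fix':(150,245,290,350),'coup':(255,280,155,190),'tray':(50,130,195,430)}
    else: regs={'fix':(185,252,290,342),'coup':(158,195,415,440)}
    for k,(a,b,c,e) in regs.items():
        Q=P[a:b,c:e].reshape(-1,3); Q=Q[(Q[:,2]>0.02)]
        print(n,k,len(Q),np.percentile(Q,[1,50,99],axis=0).round(3).tolist())
    im=z['im']; 
    crop=im[90:250,280:370] if n=="top" else im[180:260,280:350]
    f=5 if n=='top' else 7
    f=3.5 if n=='top' else 7
    cv2.imwrite(f"pics/{n}_crop.png",cv2.resize(crop,None,fx=f,fy=f,interpolation=cv2.INTER_CUBIC)[...,::-1])
    if n=="top":
        Q=P[85:250:6,300:352:4,2]; print((Q*1000).astype(int))
E
```

```text
top fix 1526 [[0.455, -0.046, 0.029], [0.641, -0.007, 0.063], [0.71, 0.044, 1.163]]
top coup 300 [[0.432, -0.023, 0.023], [0.448, 0.317, 0.088], [0.462, 0.338, 1.163]]
top tray 9528 [[0.733, -0.25, 0.02], [0.862, 0.016, 0.042], [0.955, 0.289, 0.224]]
[[  35   11   12    9   19   12   13   13   15   17   14   16   14]
 [  53   56   55    9   55   52   54   56   51   57   53   58   55]
 [  16   15   12   11   14   18   18   11   11  220  223   14   17]
 [  16   12   16   53   14   16   14   14   16  213  212   40   33]
 [  15   13   12   56   13   17   36   34  204  210   21   13   44]
 [  14   15   16   56   16   13   33   19  196  199   13   14   36]
 [  40   14   14   59   17   11   30   28  190  190   19   15   22]
 [  20   17   13   56   15   13   14  172  179   16   12   17   21]
 [  18   31   32   11   28   33   28  161  170   32   31   21   22]
 [  -1    0   -1    0   -1    0   -3  164  159   -1   -3   -2    0]
 [  -2   -4   -3   -6   -2   78   76  154   76   -7    0    3   -1]
 [  -1   -1    1    0   11   82   79  143   82   80   80    1   -3]
 [  -1    0    0    0   13  136  
[... 524 characters left out ...]
 10   11    5    8    8   13   10   -3    1   -2   -4]
 [  59   57   60   12   14    9   12    7    9   -1   -1   -1   -4]
 [  62   29   61   11   12   60   58   62   -3    5    0   -3   -3]
 [  60   58 1163   11   60   38   59   11    1    0    1    0    4]
 [  57   59   60   58   58   58   58   12    0    0    0    0   -5]
 [  12   14   11   43   58   60   59   -1   -2   -1    1    0    2]
 [   0   -3   -2    0   -2    7   14    0    0   -3    1    0   -3]
 [  -2    0    2    0    0    0   -1   -1    0   -1    0    0    0]]
scene fix 1600 [[0.528, -0.051, 0.022], [0.697, -0.01, 0.062], [0.803, 0.047, 0.231]]
scene coup 268 [[0.436, 0.309, 0.022], [0.46, 0.322, 0.063], [0.468, 0.34, 0.094]]
```

View pics/top_crop.png

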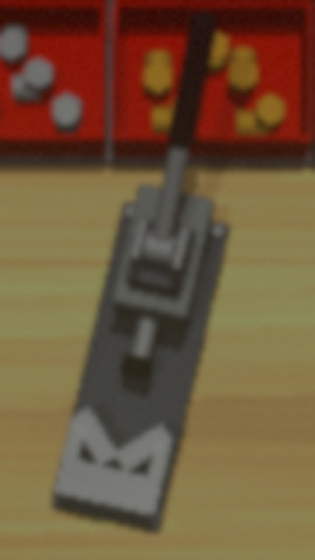

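View pics/scene_crop.png

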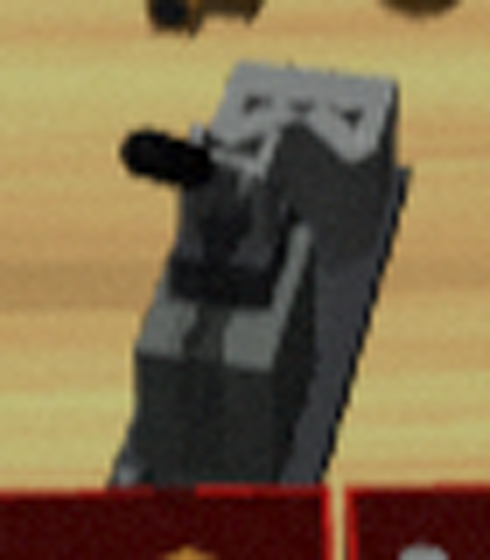

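```bash
python3 - <<'E'
from h import *
z=np.load("top0.npz"); P=cloud("top",z['d'])
reg=np.zeros((400,640),bool); reg[136:245,285:352]=1
def rect(Q,l):
    b=cv2.minAreaRect(Q.astype(np.float32)); print(l,b, cv2.boxPoints(b).round(4).tolist())
m=reg&(P[...,2]>0.048)&(P[...,2]<0.07); m[:200]=0; m=cv2.morphologyEx(m.astype(np.uint8),cv2.MORPH_OPEN,np.ones((2,2)))>0
v,u=np.nonzero(m); rect(on_plane("top",np.c_[u,v],.06)[:,:2],'jaw')
m=reg&(P[...,2]>0.006)&(P[...,2]<0.02); v,u=np.nonzero(cv2.morphologyEx(m.astype(np.uint8),cv2.MORPH_OPEN,np.ones((2,2)))); rect(on_plane("top",np.c_[u,v],.012)[:,:2],'plate')
m=reg&(P[...,2]>0.07)&(P[...,2]<0.09);Q=P[m];print('body z',np.median(Q[:,2]));rect(Q[:,:2],'body')
# lever
m=(P[...,2]>0.12)&(P[...,2]<0.3); m[:90]=0; m[180:]=0;m[:,:310]=0;m[:,350:]=0
Q=P[m]; print(len(Q)); A=np.c_[Q[:,0],np.ones(len(Q))]
import numpy.linalg as l
print('y(x)',l.lstsq(A,Q[:,1],rcond=None)[0],'z(x)',l.lstsq(A[Q[:,2]>.15],Q[Q[:,2]>.15,2],rcond=None)[0])
# coupling
m=np.zeros_like(reg);m[255:282,155:190]=1;m&=(P[...,2]>.08)&(P[...,2]<.1);print('coup top',P[m].mean(0),m.sum());rect(P[m][:,:2],'c')
E
```

```text
jaw ((0.5486801862716675, 0.008718129247426987), (0.06653284281492233, 0.0568670853972435), 77.5694580078125) [[0.5138000249862671, -0.01759999990463257], [0.5692999958992004, -0.029899999499320984], [0.5835999846458435, 0.035100001841783524], [0.5281000137329102, 0.04729999974370003]]
plate ((0.6335712671279907, -0.004713207483291626), (0.25010910630226135, 0.15043994784355164), 0.42183512449264526) [[0.5080000162124634, 0.06960000097751617], [0.5091000199317932, -0.08089999854564667], [0.7591999769210815, -0.07900000363588333], [0.7580999732017517, 0.0714000016450882]]
body z 0.08046976840022568
body ((0.6847036480903625, -0.018785789608955383), (0.04988134652376175, 0.0806141048669815), 77.25645446777344) [[0.6399000287055969, -0.03420000150799751], [0.718500018119812, -0.052000001072883606], [0.7294999957084656, -0.0034000000450760126], [0.6509000062942505, 0.014399999752640724]]
611
y(x) [-0.21009091  0.12468126] z(x) [ 0.85095587 -0.44621832]
coup top [0.44694558 0.32289663 0.08895233] 186
c ((0.44691288471221924, 0.3235112130641937), (0.030532343313097954, 0.030559146776795387), 79.01065063476562) [[0.42899999022483826, 0.31139999628067017], [0.45899999141693115, 0.30559998750686646], [0.46480000019073486, 0.33559998869895935], [0.43479999899864197, 0.34139999747276306]]
```

Rough fixes: nest at about (0.577, 0.003) with a yaw of about 12°, coupling at (0.447, 0.323), and the clamp unit about 9 mm high. I'll refine both with the wrist camera.

```bash
cat >> h.py <<'E'
def qdown(ang):  # tool x along world angle ang, z down
    x=np.array([np.cos(ang),np.sin(ang),0]); z=np.array([0,0,-1.]); return Rn.from_matrix(np.c_[x,np.cross(z,x),z]).as_quat()
ANG=np.pi-np.deg2rad(12.1)
E
python3 - <<'E'
from h import *
import pickle
out={}
for k,p in {'wc':(.447,.323,.28),'wf':(.577,.003,.28)}.items():
    r.reach(p,qdown(ANG)); st=r.read_state(); im,d=optics.get_image("wrist")
    out[k]=(dict(eef_pos=st['eef_pos'],eef_rot=st['eef_rot']),im,d); cv2.imwrite(f"pics/{k}.png",im[...,::-1])
    print(st['time_s'],st['eef_pos'],st['joint_positions'],st['contact_force'])
pickle.dump(out,open('w.pkl','wb'))
E
```

```text
1.4083 [0.44626925 0.32365648 0.2799099 ] [ 4.88202454e-01  3.73856310e-01  1.41002555e+00  4.55203926e-04
  1.35808103e+00 -8.72226371e-01] [ 0.25656294 -0.09344694 -0.13288433]
2.7583 [0.57684891 0.00430378 0.28007823] [-1.25618215e-01  4.22120529e-01  1.33520141e+00  5.01494656e-04
  1.38432633e+00 -1.48668770e+00] [ 0.14454511 -0.32179821 -0.06992761]
```

View pics/wc.png

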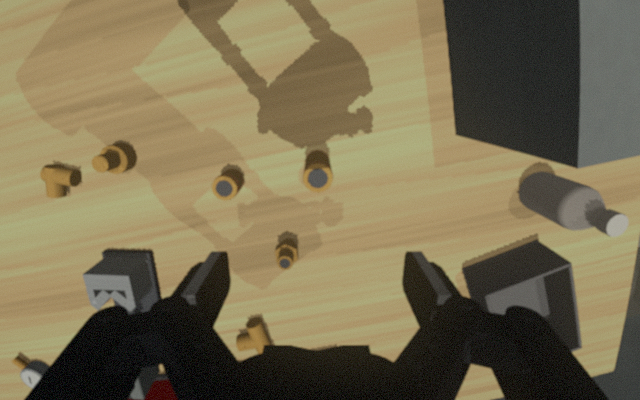

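View pics/wf.png

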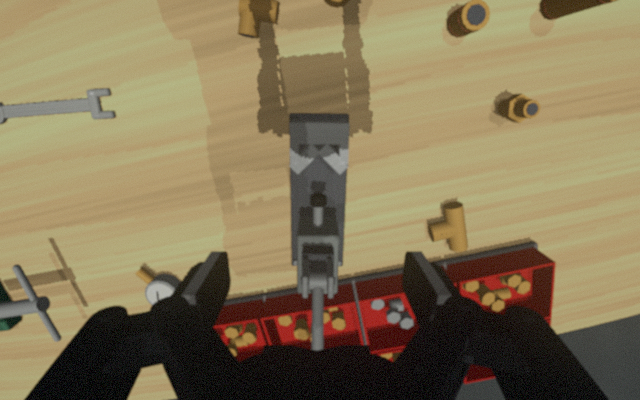

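In the first wrist view the coupling's top ring is centred at about (318,177). In the second, the jaw spans columns 291–349 and rows 113–172, the pad is at (318,200) and the lever column is about 318.

```bash
python3 - <<'E'
from h import *
import pickle
o=pickle.load(open('w.pkl','rb'))
st,im,d=o['wc']; P=cloud('wrist',d,st)
m=np.zeros((400,640),np.uint8); m[150:200,295:345]=1; m&=((P[...,2]>.082)&(P[...,2]<.1)).astype(np.uint8)
v,u=np.nonzero(m); Q=on_plane('wrist',np.c_[u,v],.09,st); print('coup n',len(u),'meanz',P[m>0][:,2].mean()); print(cv2.minEnclosingCircle(Q[:,:2].astype(np.float32)), Q.mean(0))
cv2.imwrite('pics/wcc.png',cv2.resize(im[140:210,285:355],None,fx=7,fy=7,interpolation=cv2.INTER_CUBIC)[...,::-1])
st,im,d=o['wf']; P=cloud('wrist',d,st)
fx=np.array([np.cos(ANG),np.sin(ANG)]); fy=np.array([-fx[1],fx[0]])*1
def F(Q): return np.c_[(Q[:,:2]-[.577,.003])@fx,(Q[:,:2]-[.577,.003])@fy]
m=np.zeros((400,640),np.uint8); m[105:180,280:360]=1; m&=((P[...,2]>.052)&(P[...,2]<.068)).astype(np.uint8); m=cv2.morphologyEx(m,cv2.MORPH_OPEN,np.ones((3,3)))
v,u=np.nonzero(m); Q=on_plane('wrist',np.c_[u,v],.06,st); b=cv2.minAreaRect(F(Q).astype(np.float32)); print('jaw z',np.median(P[m>0][:,2]),b,cv2.boxPoints(b).round(4).tolist())
# plate
g=im.astype(int); sat=(g.max(2)-g.min(2)); dark=(sat<40).astype(np.uint8); 
m=np.zeros((400,640),np.uint8); m[105:262,275:365]=1; m&=((P[...,2]>.006)&(P[...,2]<.02)).astype(np.uint8); m=cv2.morphologyEx(m,cv2.MORPH_OPEN,np.ones((3,3)));n,l,s,_=cv2.connectedComponentsWithStats(m)
for i in range(1,n):
    if s[i,4]>60:
        v,u=np.nonzero(l==i); b=cv2.minAreaRect(F(on_plane('wrist',np.c_[u,v],.012,st)).astype(np.float32)); print('plate part',s[i],b)
m=(P[...,2]>.13)&(P[...,2]<.25); m[:230]=0;m[:,:300]=0;m[:,335:]=0;m[345:]=0
Q=P[m];f=F(Q);k=(f[:,0]<-.13);print('lever',k.sum(),np.polyfit(f[k,0],f[k,1],1),np.polyfit(f[k,0],Q[k,2],1))
m=np.zeros((400,640),bool); m[205:300,290:345]=1; m&=(P[...,2]>.07)&(P[...,2]<.09); print('body',np.median(P[m][:,2]),np.percentile(F(P[m]),[2,98],axis=0))
cv2.imwrite('pics/wfc.png',cv2.resize(im[105:305,275:365],None,fx=3,fy=3,interpolation=cv2.INTER_CUBIC)[...,::-1])
E
```

```text
coup n 729 meanz 0.09026190806925008
((0.4437338709831238, 0.32478711009025574), 0.016684290021657944) [0.44351943 0.32456045 0.09      ]
jaw z 0.06050540122801018 ((0.02840169332921505, -0.003930848091840744), (0.06495165824890137, 0.056785620748996735), 88.73507690429688) [[-0.000699999975040555, -0.03579999879002571], [0.05609999969601631, -0.03700000047683716], [0.057500001043081284, 0.027899999171495438], [0.000699999975040555, 0.029200000688433647]]
plate part [290 113  59   9 417] ((0.05963871255517006, -0.004341535270214081), (0.07234719395637512, 0.008881517685949802), 89.1418228149414)
plate part [ 289  155   58  107 2962] ((-0.06542393565177917, -0.002376265823841095), (0.07473792880773544, 0.1543954312801361), 89.73164367675781)
plate part [338 239   6  23 100] ((-0.12473799288272858, -0.035754382610321045), (0.006113543640822172, 0.03519406542181969), 89.20872497558594)
lever 235 [-0.01378191 -0.00375274] [-0.81616938  0.04834414]
body 0.08120948375592069 [[-0.14558321 -0.02640211]
 [-0.06810505  0.02160855]]
```

View pics/wfc.png

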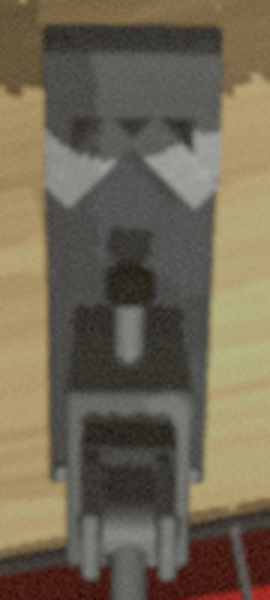

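View pics/wcc.png

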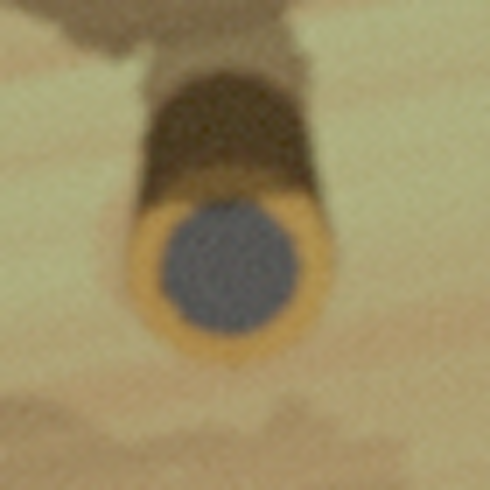

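```bash
cat >> h.py <<'E'
AF=ANG-0.010
fx=np.array([np.cos(AF),np.sin(AF),0]); fy=np.array([-fx[1],fx[0],0])
O=np.array([.577,.0060,0])
def W(x,y,z): return O+fx*x+fy*y+[0,0,z]
Q0=qdown(AF)
def snap(name,fn,box=None,f=1):
    st=r.read_state(); im,d=optics.get_image(name)
    np.savez(fn+'.npz',im=im,d=d,eef_pos=st['eef_pos'],eef_rot=st['eef_rot'])
    c=im if box is None else im[box[0]:box[1],box[2]:box[3]]
    cv2.imwrite(f'pics/{fn}.png',cv2.resize(c,None,fx=f,fy=f,interpolation=cv2.INTER_CUBIC)[...,::-1])
def S(l=''):
    s=r.read_state(); print(l,round(s['time_s'],2),s['eef_pos'].round(4),s['contact_force'].round(2),round(s['grip_width'],4))
E
python3 - <<'E'
from h import *
c=np.array([.4440,.3244,0])
r.reach(c+[0,0,.13],Q0); S()
hit=r.move_straight(c+[0,0,.078],speed=.08,max_force=8); S(hit)
if not hit:
    command_gripper(0.0,60); S('grip')
    snap('wrist','g1'); 
    r.move_straight(c+[0,0,.15],speed=.12); S('lift'); snap('wrist','g2')
E
```

```text
4.22 [0.445  0.324  0.1306] [0.05 0.37 0.34] 0.0853
False 5.03 [0.4443 0.3245 0.0783] [-0.33 -0.06  0.54] 0.0853
grip 5.57 [0.4442 0.3246 0.0784] [-0.55  1.31  4.15] 0.031
lift 6.37 [0.4434 0.324  0.149 ] [-0.1  -0.43 -2.77] 0.031
```

View pics/g2.png

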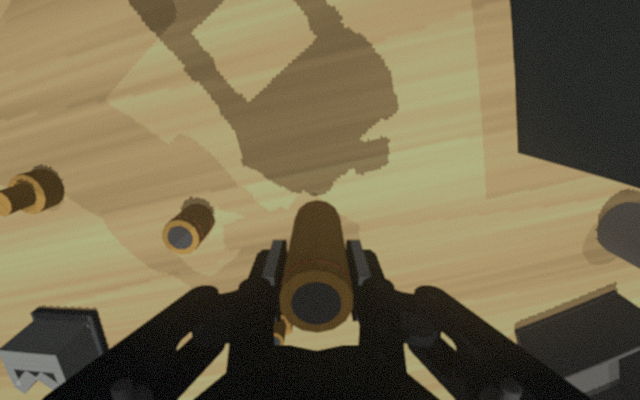

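The coupling is firmly held and vertical, with its top ring at (317,300). I'll carry it over the nest.

```bash
python3 - <<'E'
from h import *
z=np.load('g2.npz'); st=z
p=on_plane('wrist',[[317,300]],.149-.0784+.09,st)[0]; T=Rn.from_quat(z['eef_rot']).as_matrix(); print('coup in tool',T.T@(p-z['eef_pos']))
r.move_straight(W(0,0,0)*0+r.read_state()['eef_pos']+[0,0,.04],speed=.15)
r.reach(W(-.004,0,.19),Q0); S()
r.move_straight(W(-.004,0,.155),speed=.1); r.hold(.2); S(); snap('wrist','p1'); snap('top','p1t',(130,250,270,370),5); snap('scene','p1s',(150,260,270,370),5)
E
```

```text
coup in tool [-0.00016313 -0.0002366  -0.01155386]
 8.13 [0.5806 0.0063 0.1897] [-0.3   0.49 -4.05] 0.0307
 8.83 [0.5813 0.0052 0.1558] [ 0.94 -0.54 -2.77] 0.0306
```

View pics/p1.png

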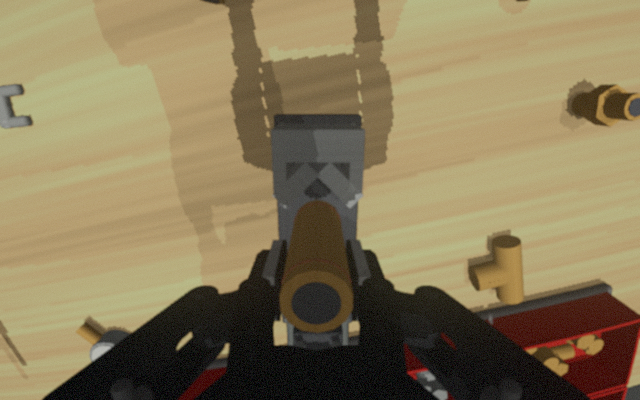

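View pics/p1s.png

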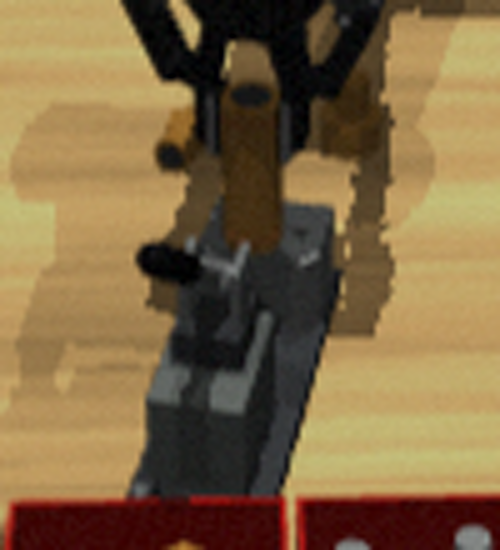

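```bash
python3 - <<'E'
from h import *
st=np.load('p1.npz'); P=cloud('wrist',st['d'],st); T=Rn.from_quat(st['eef_rot']).as_matrix()
m=np.zeros((400,640),np.uint8); m[105:225,260:375]=1; m&=((P[...,2]>.05)&(P[...,2]<.068)).astype(np.uint8); m=cv2.morphologyEx(m,cv2.MORPH_OPEN,np.ones((3,3)))
v,u=np.nonzero(m); Q=(on_plane('wrist',np.c_[u,v],.06,st)-st['eef_pos'])@T
b=cv2.minAreaRect(Q[:,:2].astype(np.float32)); print(np.median(P[m>0][:,2]),b,cv2.boxPoints(b).round(4).tolist())
cv2.imwrite('pics/p1c.png',cv2.resize(st['im'][100:250,250:390],None,fx=4,fy=4,interpolation=cv2.INTER_CUBIC)[...,::-1])
# same for top cam
z=np.load('p1t.npz'); P=cloud('top',z['d'])
m=np.zeros((400,640),bool); m[130:250,270:370]=1; m&=(abs(P[...,2]-.167)<.012)
v,u=np.nonzero(m); print(m.sum(), on_plane('top',np.c_[u,v],.1675).mean(0), st['eef_pos'])
E
```

```text
0.06043266391886079 ((0.032109227031469345, 0.0003904998302459717), (0.06553486734628677, 0.057621024549007416), 89.93636322021484) [[0.0032999999821186066, -0.03229999914765358], [0.0608999989926815, -0.03240000084042549], [0.061000000685453415, 0.03310000151395798], [0.0032999999821186066, 0.03319999948143959]]
82 [ 0.71914028 -0.02672936  0.1675    ] [0.58134775 0.00519937 0.15581218]
```

View pics/p1c.png

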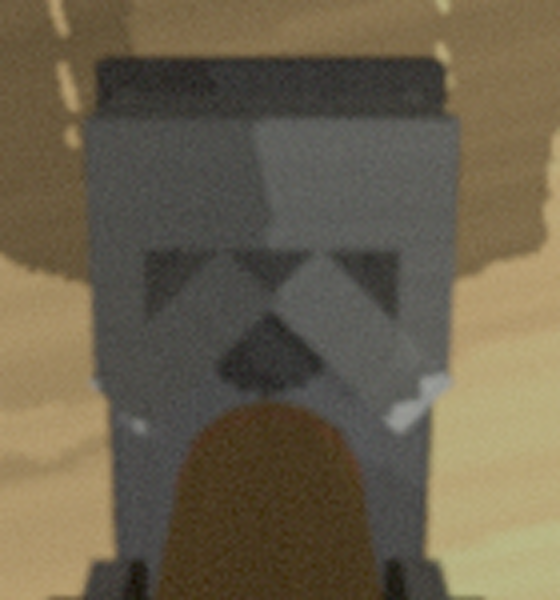

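View pics/p1t.png

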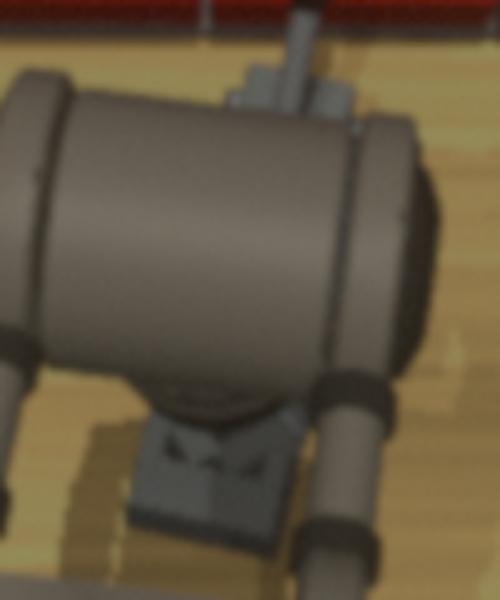

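The coupling sits on the V's centre line (0.4 mm off) and about 4 mm short of it, as wanted. I'll lower it by feel.

```bash
python3 - <<'E'
from h import *
s=r.read_state()['eef_pos']
r.move_straight(W(-.004,0,.100),speed=.1,max_force=10) and print('EARLY'); S()
h=r.move_straight(W(-.004,0,.086),speed=.02,max_force=5); S(h)
r.hold(.15); S(); snap('wrist','d1')
E
```

```text
9.68 [0.5813 0.0051 0.1004] [-0.2   0.52 -2.81] 0.031
True 10.21 [0.581  0.0052 0.0904] [-0.16  0.17  3.64] 0.0304
 10.36 [0.581  0.0051 0.0904] [-0.55 -0.18  4.52] 0.0306
```

View pics/d1.png

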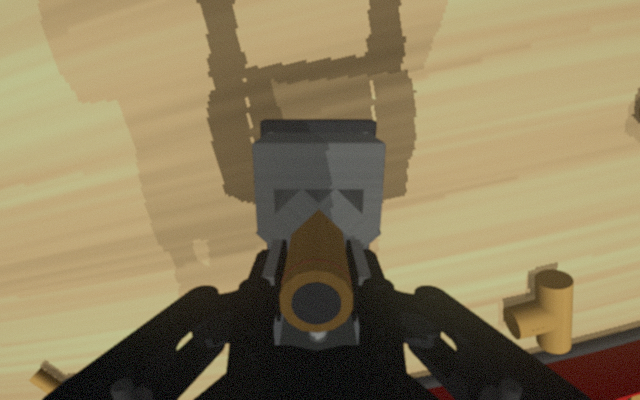

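It landed at TCP z = 0.0904, as predicted for the nest floor. I'll release it and check.

```bash
python3 - <<'E'
from h import *
r.move_straight(r.read_state()['eef_pos']+[0,0,.0003],speed=.02)
command_gripper(.065); S('open')
r.move_straight(W(-.004,0,.20),speed=.15); S(); 
r.reach(W(-.004,0,.28),Q0); S(); snap('wrist','e1',(80,300,260,380),4*.68); snap('scene','e1s',(150,260,270,370),5)
st=np.load('e1.npz'); P=cloud('wrist',st['d'],st); m=(abs(P[...,2]-.102)<.008); m[:120]=0;m[230:]=0;m[:,:280]=0;m[:,360:]=0
v,u=np.nonzero(m);Q=on_plane('wrist',np.c_[u,v],.102,st);T=Rn.from_quat(st['eef_rot']).as_matrix()
c,rad=cv2.minEnclosingCircle(Q[:,:2].astype(np.float32)); d=np.r_[c,0]-O; print('coupling in fixture',d@fx,d@fy,rad,len(u),P[m][:,2].mean())
E
```

```text
open 11.08 [0.5811 0.0051 0.0908] [0.84 0.46 0.8 ] 0.0656
 11.96 [0.5804 0.0052 0.1991] [-0.   -0.35 -0.44] 0.0646
 12.38 [0.5809 0.0051 0.28  ] [ 0.63 -0.63 -0.5 ] 0.0648
coupling in fixture -0.0032321267893315095 0.0006799489609003006 0.016733940690755844 790 0.10226750900345916
```

View pics/e1.png

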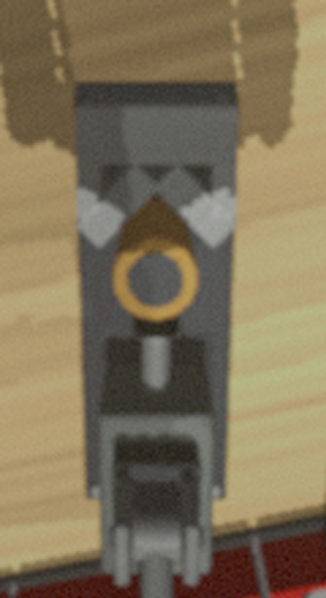

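View pics/e1s.png

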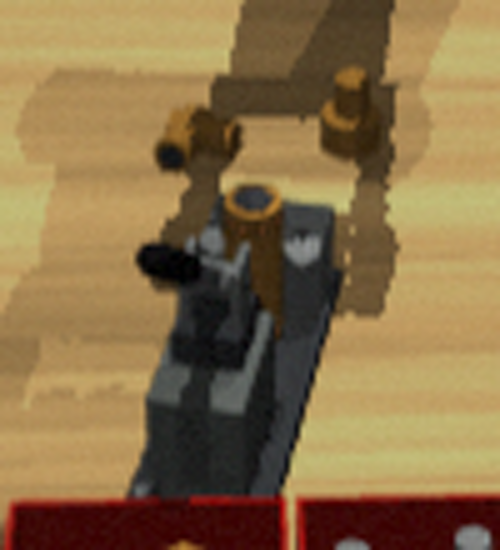

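The coupling stands free at fixture x = -3.2 mm. Now I'll close the fingers and press the lever by feel.

```bash
python3 - <<'E'
from h import *
command_gripper(0.0,40)
print(r.solve_ik(W(-.192,0,.28),Q0), r.solve_ik(W(-.192,0,.145),Q0))
r.reach(W(-.192,0,.28),Q0); S(); 
r.move_straight(W(-.192,0,.25),speed=.08,max_force=8); S('above')
snap('scene','l0s',(130,260,250,370),5)
E
```

```text
[-1.47238106e-01  8.46265442e-01  5.76231771e-01 -4.44089210e-16
  1.71909544e+00 -1.49684959e+00] [-1.47238106e-01  8.92606167e-01  8.39820852e-01 -4.44089210e-16
  1.40916564e+00 -1.49684959e+00]
 13.88 [ 0.7639 -0.0359  0.2797] [-0.59  0.33  0.98] 0.0001
above 14.41 [ 0.7641 -0.0359  0.251 ] [-0.51  1.19  0.56] 0.0002
```

View pics/l0s.png

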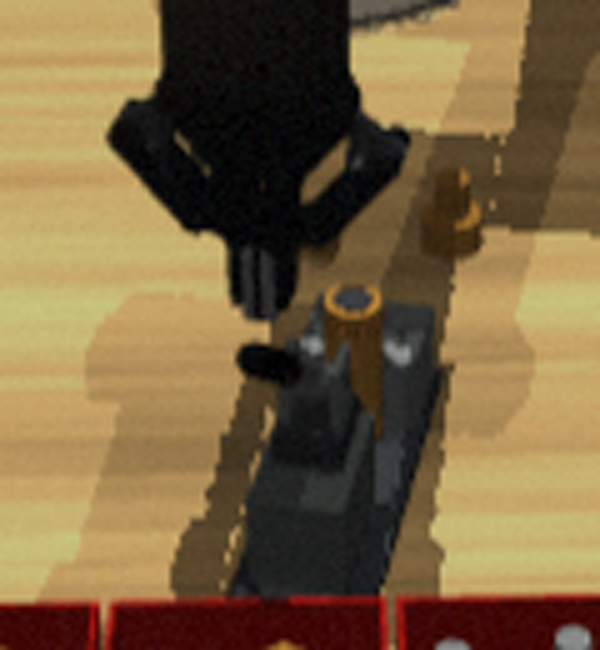

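The closed fingertips are above the lever grip and in line with it: crop column 262 for the tips, about 258 for the lever end. Pressing now.

```bash
python3 - <<'E'
from h import *
h=r.move_straight(W(-.192,0,.144),speed=.018,max_force=15); S(h)
r.hold(.1); S(); snap('scene','l1s',(130,260,250,370),5)
E
```

```text
True 19.48 [ 0.7638 -0.0359  0.1508] [-3.01  0.4   7.74] -0.0002
 19.58 [ 0.7638 -0.0359  0.1509] [-2.14 -0.42  7.87] 0.0001
```

View pics/l1s.png

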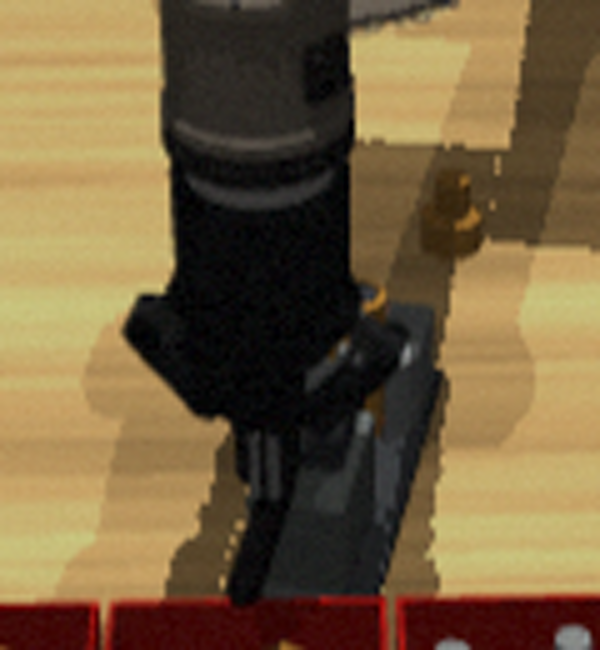

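It stopped at tip height 0.1258 m, and the predicted stop is about 0.125–0.126. I'll push gently once more to confirm it is rigid, then lift off and look.

```bash
python3 - <<'E'
from h import *
p=r.read_state()['eef_pos']
h=r.move_straight(p*[1,1,0]+[0,0,.146],speed=.01,max_force=9); S(h)
r.move_straight(W(-.192,0,.19),speed=.04); S('up'); r.hold(.1)
r.move_straight(W(-.192,0,.28),speed=.15)
r.reach(W(-.01,0,.30),Q0); S(); snap('wrist','f1',(80,340,250,390),2.3); snap('scene','f1s',(130,260,250,370),5)
st=np.load('f1.npz'); P=cloud('wrist',st['d'],st); m=(abs(P[...,2]-.102)<.008); m[:120]=0;m[230:]=0;m[:,:285]=0;m[:,355:]=0
v,u=np.nonzero(m);Q=on_plane('wrist',np.c_[u,v],.102,st)
c,rad=cv2.minEnclosingCircle(Q[:,:2].astype(np.float32)); d=np.r_[c,0]-O; print('coupling in fixture',d@fx,d@fy,rad,len(u),P[m][:,2].mean())
z=np.load('f1s.npz'); P=cloud('scene',z['d'])
f=P-O; X=f@fx; Y=f@fy; m=(abs(Y)<.008)&(X<-.15)&(X>-.24)&(P[...,2]>.085)&(P[...,2]<.3); print('lever',m.sum(),np.polyfit(X[m],P[m][:,2],1),np.polyval(np.polyfit(X[m],P[m][:,2],1),-.19))
E
```

```text
True 19.96 [ 0.7638 -0.0359  0.1508] [-3.16  0.52  8.61] -0.0
up 21.13 [ 0.7641 -0.0361  0.1895] [-0.2  -0.32 -0.13] 0.0
 22.74 [0.5871 0.0037 0.2998] [ 0.2   0.82 -0.01] 0.0
coupling in fixture 0.001470907196455535 -0.0004009859478771122 0.016580674797296524 712 0.10266654812047694
lever 158 [0.02740659 0.12963675] 0.12442950080558972
```

View pics/f1.png

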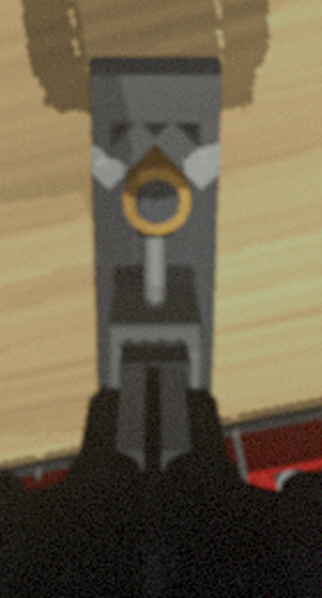

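View pics/f1s.png

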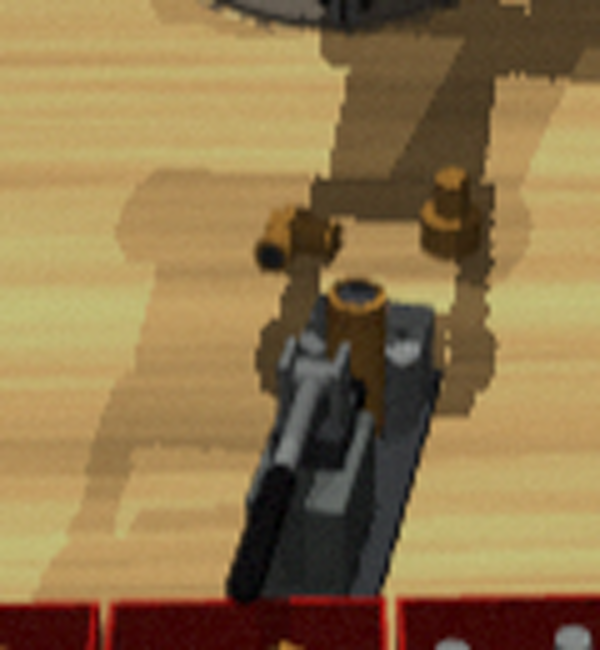

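```bash
python3 - <<'E'
from h import *
z=np.load('f1s.npz'); P=cloud('scene',z['d']); f=P-O; X=f@fx; Y=f@fy
for a,b in((-.165,-.125),(-.24,-.175)):
    m=(abs(Y)<.004)&(X<b)&(X>a)&(P[...,2]>.10)&(P[...,2]<.3); p=np.polyfit(X[m],P[m][:,2],1); print(a,b,m.sum(),np.rad2deg(np.arctan(p[0])),np.polyval(p,(a+b)/2))
r.hold(.5); S(); snap('top','fin')
z0=np.load('top0.npz')['im'].astype(int); z1=np.load('fin.npz')['im'].astype(int)
E
```

```text
-0.165 -0.125 35 2.406260902892377 0.1258099477159353
-0.24 -0.175 64 3.3828280745761834 0.12518458250106937
 23.34 [0.5868 0.0038 0.2999] [-0.2   0.19  0.28] 0.0
```

View pics/fin.png

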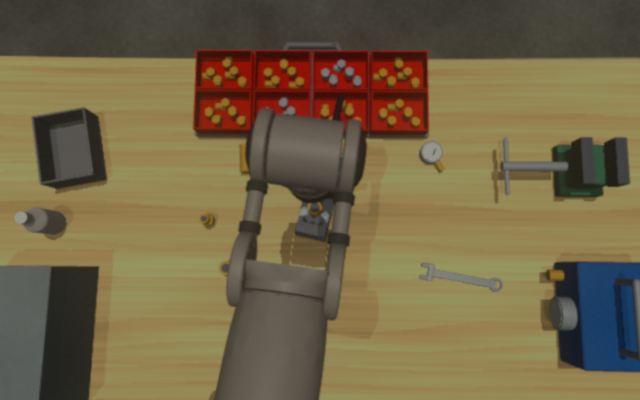

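The lever lies about 3° below level, at its stop. The gauge, the wrench and the bystander fittings that are in view have not moved. Handing in.

```bash
python3 -c "
from workcell import r
r.finish_job()"
```

```text
the job is handed in; nothing more can be done
```

The coupling is standing upright in the nest, clamped against the V jaw, and the lever is locked. I handed the job in at about 23 s of the 54 s allowed.

- **Placing:** I set the coupling down by feel and released it. The camera put it 3.2 mm short of the V before clamping.
- **Lever:** I pressed with a 15 N stop. It stopped with the fingertips 126 mm up, where the stop should be with the clamp unit about 10 mm high. A second light push gave no further movement. Force readings after each stop were about 8–9 N; I did not record the peak.
- **After letting go:** The lever stayed down, 2.4° to 3.4° below level depending on which part of the bar was fitted. The pad had pushed the coupling 4.7 mm, to x = +1.5 mm, which is within the jaw's ±2 mm. It is still upright with its top at 102–103 mm.
- **Other objects:** The wrench, gauge and nipple look unmoved in the last top view. The elbow and reducer look unmoved in the last scene crop. The arm hid most of the tee and the short sleeve in that top view, so I did not check those two fully. I moved nothing near either of them at table height.

One disagreement: the top and wrist cameras differed by about 3 mm. I used the wrist camera for both the pick and the place so the error would mostly cancel.

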